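# Find the key that still snaps and hood it with the hair roller

### The arm

A 6-joint arm with a two-finger parallel gripper is mounted at the origin on the work surface. World frame = base frame: x ahead of the robot, y to its left, z up, the work surface at z = 0. Lengths are in m, angles in rad, forces in N, time in s.
With the tool pointing down it reaches from about 0.25 to 0.775 m from the base axis. Payload 8.9 kg.
Tool frame: the origin (TCP) lies on the centre line of the jaws, within the pads' length; the fingertips stand 11 mm ahead of it and the grasp point (between the pads) lies 8 mm behind it; z points along the fingers, x is the direction in which the jaws open and shut, and the axes are right-handed (so a half turn about z gives the same grasp; the last joint's range is limited). The gripper opens to 85 mm and grips with 20 to 120 N. Pads are 22 mm wide; open, the fingers measure 114 mm over their backs; the gripper's body (76 mm by 85 mm) begins 54 mm behind the grasp point. The pads swing forward as they close: fully open they stand 13 mm farther back than shut.
Start: joints at [-1.473, 0.291, -0.153, 1.127, 0, 1.431], TCP at [0.123, -0.51, 0.242] pointing down, gripper open.
Joint ranges: [-2.52, 2.52], [-0.91, 1.74], [-1.3, 1.37], [-1.96, 2.02], [-1.52, 1.47], [-3.14, 3.14]. Speed limits (rad/s): [2.22, 2.22, 2.79, 3.14, 3.14, 3.14].

### API

Orientations are given as a unit quaternion [x, y, z, w].
In Python, from rig import bot gives the robot as it stands.
- The arm moves only by the tool drive_tool, never from a script. Its argument "rows" is a list of rows, each a list of 2 entries, a list of its own where there are three numbers: the shift along the tool's x, y, z in cm, then the turn, a rotation vector about the tool's x, y, z in degrees. In form: [[[x, y, z], [rx, ry, rz]], ...]. A call has 1 to 8 rows; each row is the pose to reach, as a shift and turn from the pose commanded when the call began, along the tool's axes at that moment; what a row does not reach only later rows make up. A row lasts 1/12 s, in which the tool goes at most 41.7 mm and 7.16 degrees, less where a joint would pass 70% of its speed; a pose out of reach is approached as far as the arm can. A call with a gripper value outside its range is refused whole. "hand" is the closure, from 0 (fully open) to 1 (shut), set as the call begins (left out, the last holds). The fingers move at their own pace and stop on an object; "force" is the grip in N (left out, the last holds). Time passes only in rows, so rows that repeat a pose let the fingers close. It gives the time, the measured TCP pose, the force and the opening at its end, in the units of the state.
- bot.observe(): the state, without advancing time (a new reading comes with each control period).
- bot.read_camera(name): name is "scene" or "side" or "wrist"; returns a dict with "img" (480x640x3 uint8, red, green, blue), "fx", "fy", "cx", "cy" (pixels), "cam_to_world" (4x4, takes a point from camera to world coordinates). Camera axes: x right, y down, z forward; pixel columns grow to the right and rows downward; lengths in m; the calibration is good to about 2 mm. A picture is of the moment at which its call begins. There is no depth.
- bot.sign_off(): hands the job in, once; it reports no verdict.
The state is a dict: "clock": time; "joint_pos": joint angles; "qd": joint speeds; "tau": joint torques, N m; "eef_pos": TCP position; "tool_rot": TCP orientation; "wrist_force": force on the tool from outside, world axes, zero at the start; "ft_torque": the same for the moment, N m; "width": finger opening in m.
Only numpy, scipy, OpenCV 4.12 (cv2) and the standard library are available. Lean on these libraries where they do the work, as an engineer would, in place of code of your own. Each camera call takes 0.05 s, during which the arm holds its last target.

### The job

Two of the three white keys on the vanity light's switch strip have gone soft, and one still snaps over. Press them slowly one at a time with the closed fingertips, feeling for the snap: a good key gives way with a distinct drop in force after about 4 mm, so give up on any key that is still smooth after 5 mm instead of driving it to its stop, and never lean on a key (keep below about 14 N). When you have snapped the good one, stand the yellow hair roller upright over it, resting on its black housing with the key in the bore, let go, and leave everything else on the dresser where it is.

Things in the scene. Friction and masses are not known exactly. Their poses are not given: they have to be found in the camera images.
- strip: aluminium switch strip, 90 mm (its x) by 250 mm (its y), 12 mm thick, fixed; origin: centre of its underside, z up. On it three identical black key housings, 52 x 52 mm, centred at its y = +75, 0 and -75 mm; their flat tops lie 32 to 38 mm above the dresser, each at its own height. Amid each stands a white round key cap, 22 mm in diameter, its flat top 12 mm above its housing
- place_left (a point): centre of the key at the strip's y = +75 mm, at the middle height of cap tops, 47 mm above the dresser; the real top is up to 3 mm higher or lower; axes as the strip's. All keys: the cap goes straight down 8 mm to its stop and springs back by itself. Exactly one, any of the three, snaps; all look alike, only the feel tells
- place_middle (a point): the same for the key at the strip's centre. The key that snaps: force jumps to about 1.5 N at first touch, rises to about 6 N at 3.5 to 4.3 mm of travel, then falls abruptly to about 3 N as the dome inside gives way, then rises again to about 11 N just above the stop
- place_right (a point): the same for the key at the strip's y = -75 mm. The soft keys: force jumps to about 1.5 N at first touch and rises smoothly by 0.6 to 0.8 N per mm, with no drop, to 6 to 8 N just above the hard stop at 8 mm
- roller: yellow plastic hair roller, a plain open tube 62 mm long, outside diameter 38 mm, bore 30 mm, about 30 g, standing upright on the dresser with its axis along z; origin at the centre of its lower end
- jar: closed black glass jar, 68 mm in diameter, 85 mm tall, upright; origin at the centre of its underside; to be left alone
- incense_plate: green ceramic incense plate, 110 mm across, 18 mm high; origin at the centre of its underside; to be left alone
- ring_block: beechwood ring block, 60 x 100 x 30 mm with two rings on it; origin at the centre of its underside; to be left alone
- perfume: amber perfume bottle with a brass cap, 44 mm in diameter, 90 mm tall; origin at the centre of its underside; to be left alone
- comb_case: blue plastic comb case, 50 x 150 x 18 mm, lying flat; origin at the centre of its underside; to be left alone
- stand: jewelry stand: dark round foot 100 mm across with a 12 to 16 mm thick post 200 mm tall, fixed; origin at the centre of its underside. On the post, 200 to 216 mm above the dresser, a brushed aluminium lever arm swings level, reaching 145 mm from the post, away from the robot or to its right; to be left alone
Things that resemble listed ones, but are neither listed nor needed, are in the scene too. There is more than one size of the roller; the job needs the largest.

How it is judged:
On the way, in this order (a step that is already met when the one before it is completed fails the run):
1. the good key is pressed until its dome snaps over (distance of g_dome from where it was at the start of the episode above 0.0028 m), for 0.03 s.
2. the good key, let go again, has sprung back and the roller is off the dresser (distance of g_dome from where it was at the start of the episode below 0.001 m and height (world z) of roller above 0.02 m), for 0.1 s.
At the end, for the whole second after the job is handed in: the roller stands upright (within 0.08 rad) and at rest on the housing of the key that snaps, the key inside its bore (axes within 9 mm) and sprung up, released (horizontal distance between roller and g_good_key_cap below 0.009 m and height (world z) of roller between 0.0295 and 0.0405 m and angle between roller's own z axis and vertical below 0.08 rad and linear speed of roller below 0.01 m/s and distance of g_good_key_cap from where it was at the start of the episode below 0.0015 m); the robot touches nothing.
It fails at once if a soft key is driven more than 7 mm down, to its stop (distance of any of g_soft_key1_cap, g_soft_key2_cap from where it was at the start of the episode above 0.007 m).
It fails at once if a key is pushed with more than 16 N (contact force between anything else and soft_key1_cap above 16 N or contact force between anything else and good_key_cap above 16 N or contact force between anything else and soft_key2_cap above 16 N).
It fails at once if another thing on the dresser is shifted by more than 20 mm, or the lever arm's tip by more than 30 mm (distance of any of jar, incense_plate, ring_block, perfume, comb_case from where it was at the start of the episode above 0.02 m or distance of g_lever_tip from where it was at the start of the episode above 0.03 m).
It also fails if it takes over 72 s, if anything falls off the work surface, if the arm or the gripper's body presses on something with over 40 N, if the wrist force passes 120 N, or if a joint passes its speed limit or range.

## Working session

There is one attempt and no reset: what is moved stays moved. The work goes in short steps, Python scripts to look and compute and a tool call to move; the robot and the scene stay as the last step left them, time stands still between calls to the robot, and variables do not carry over. Pictures are saved under pics/ and viewed, and the job is handed in when it is done.

Besides the shell and the picture viewer there is one more tool, called after ">>>" in YAML: its name, and indented under it one key for each argument. drive_tool: Moves the arm, as the interface text tells. Its arguments: {"type":"object","properties":{"rows":{"type":"array","items":{"type":"array"}},"hand":{"type":"number"},"force":{"type":"number"}},"required":["rows"]}

```bash
mkdir -p pics; cat > h.py <<'E'
import numpy as np, cv2
from rig import bot
def snap(n,f):
    c=bot.read_camera(n); cv2.imwrite('pics/'+f+'.png',c['img'][:,:,::-1]); 
    np.savez('pics/'+f+'.npz',**{k:np.array(v) for k,v in c.items()}); return c
def load(f): return {k:v for k,v in np.load('pics/'+f+'.npz').items()}
def ray(c,u,v):
    T=np.array(c['cam_to_world']); d=T[:3,:3]@np.array([(u-c['cx'])/c['fx'],(v-c['cy'])/c['fy'],1]); return T[:3,3],d/np.linalg.norm(d)
def onz(c,u,v,z):
    o,d=ray(c,u,v); return o+d*(z-o[2])/d[2]
def tri(rs):
    A=np.zeros((3,3));b=np.zeros(3)
    for o,d in rs:
        P=np.eye(3)-np.outer(d,d);A+=P;b+=P@o
    x=np.linalg.solve(A,b); return x,[np.linalg.norm((np.eye(3)-np.outer(d,d))@(x-o)) for o,d in rs]
def proj(c,p):
    T=np.linalg.inv(c['cam_to_world']);q=T[:3,:3]@np.array(p)+T[:3,3];return np.array([c['fx']*q[0]/q[2]+c['cx'],c['fy']*q[1]/q[2]+c['cy']])
E
python3 - <<'E'
from h import *
for n in('scene','side','wrist'):
    c=snap(n,n+'0'); print(n,np.round(c['cam_to_world'],3).tolist(),c['fx'],c['fy'],c['cx'],c['cy'])
s=bot.observe();print({k:np.round(v,3).tolist() for k,v in s.items()})
E
```

```text
scene [[-0.809, 0.419, -0.413, 1.037], [0.588, 0.564, -0.579, 0.642], [-0.01, -0.711, -0.703, 0.825], [0.0, 0.0, 0.0, 1.0]] 465.28337983151744 465.28337983151744 321.81441653272685 238.39899607863225
side [[0.947, -0.149, 0.285, 0.292], [-0.321, -0.457, 0.83, -0.883], [0.007, -0.877, -0.48, 0.601], [0.0, 0.0, 0.0, 1.0]] 525.185225756079 525.185225756079 324.009607569048 238.07421049577553
wrist [[0.235, -0.921, -0.31, 0.204], [-0.972, -0.223, -0.074, -0.49], [-0.001, 0.319, -0.948, 0.373], [0.0, 0.0, 0.0, 1.0]] 337.82821404502516 337.82821404502516 322.7629803341289 235.29249994752053
{'clock': 0.15, 'joint_pos': [-1.473, 0.291, -0.154, 1.127, -0.0, 1.432], 'qd': [0.0, -0.003, 0.001, -0.001, -0.001, -0.001], 'tau': [0.001, -53.737, 33.152, 0.012, -0.0, 0.0], 'eef_pos': [0.123, -0.51, 0.242], 'tool_rot': [0.786, -0.619, -0.0, -0.0], 'wrist_force': [0.031, 0.417, -0.055], 'ft_torque': [-0.012, 0.027, -0.037], 'width': 0.086}
```

View pics/scene0.png

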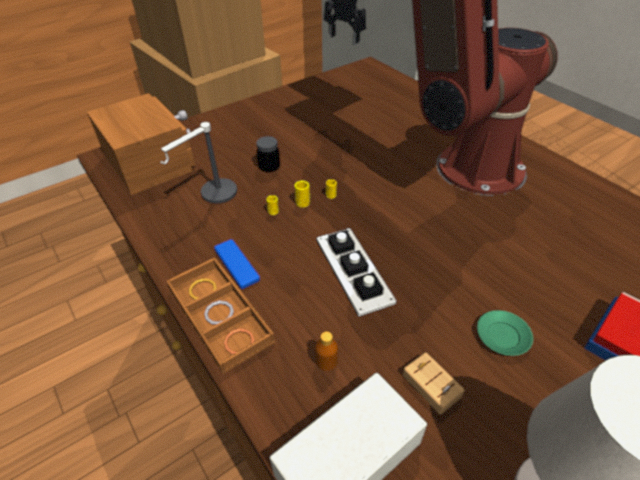

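View pics/side0.png

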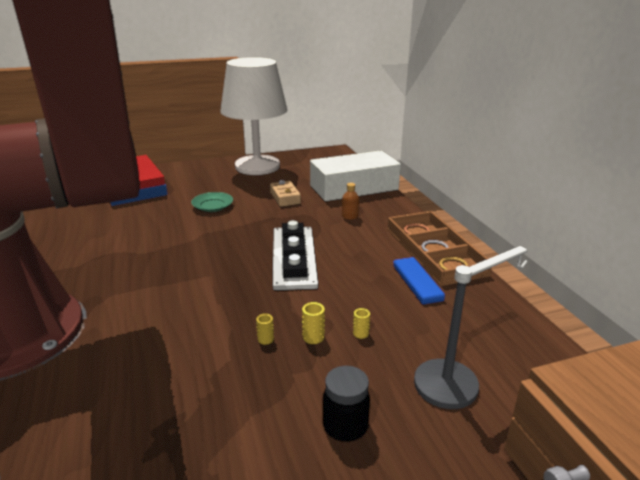

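View pics/wrist0.png

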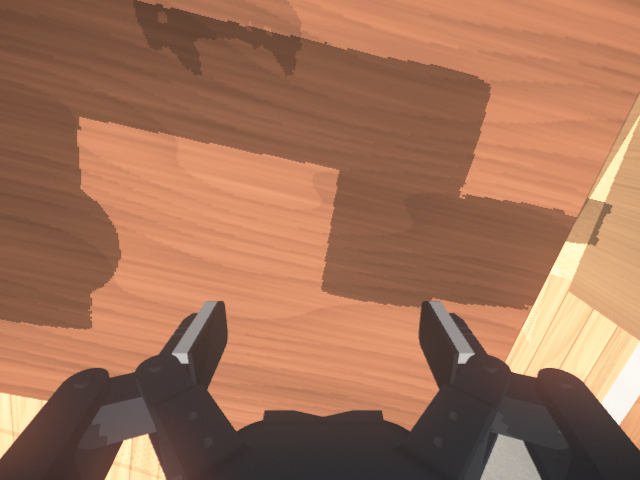

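The scene view shows three yellow rollers at (272,205), (302,194) and (331,189). In the side view they are at (265,329), (313,323) and (362,323). The middle one looks largest. The keys in the scene view are at (341,238), (354,258) and (369,281).

```bash
python3 - <<'E'
from h import *
for f in('scene0','side0'):
    c=load(f);im=c['img'];hsv=cv2.cvtColor(im,cv2.COLOR_RGB2HSV)
    m=cv2.inRange(hsv,(22,150,70),(35,255,255))
    n,l,s,ce=cv2.connectedComponentsWithStats(m)
    for i in range(1,n):
        if s[i,4]>60: print(f,'yellow',s[i],ce[i].round(1))
    m=cv2.inRange(hsv,(0,0,150),(180,60,255))
    x0,y0,x1,y1=(300,220,410,320) if f=='scene0' else (260,210,330,295)
    mm=np.zeros_like(m);mm[y0:y1,x0:x1]=m[y0:y1,x0:x1]
    n,l,s,ce=cv2.connectedComponentsWithStats(mm)
    for i in range(1,n):
        if s[i,4]>10: print(f,'white',s[i],ce[i].round(1))
    crop=im[160:320,240:420] if f=='scene0' else im[210:370,240:400]
    cv2.imwrite('pics/crop_'+f+'.png',cv2.resize(crop,None,fx=3.7,fy=3.7,interpolation=cv2.INTER_CUBIC)[:,:,::-1])
E
```

```text
scene0 yellow [325 179  12  20 205] [330.8 188.4]
scene0 yellow [294 180  17  28 390] [302. 193.]
scene0 yellow [266 195  13  21 223] [272.2 204.4]
scene0 white [ 317  229   79   87 1496] [357.1 278.6]
scene0 white [337 232   9  10  71] [341.2 236.3]
scene0 white [350 253  10  10  78] [354.4 257.1]
scene0 white [364 275  10  11  84] [368.6 280.1]
side0 yellow [302 302  23  42 842] [313.  322.1]
side0 yellow [353 308  17  31 436] [361.1 322.4]
side0 yellow [256 314  17  31 447] [264.8 328.5]
side0 white [288 221   9   5  39] [292.2 222.8]
side0 white [ 273  227   45   60 1143] [293.5 261.1]
side0 white [288 236  11   9  59] [292.9 239.6]
side0 white [289 254  11   9  70] [293.9 257.7]
```

View pics/crop_scene0.png

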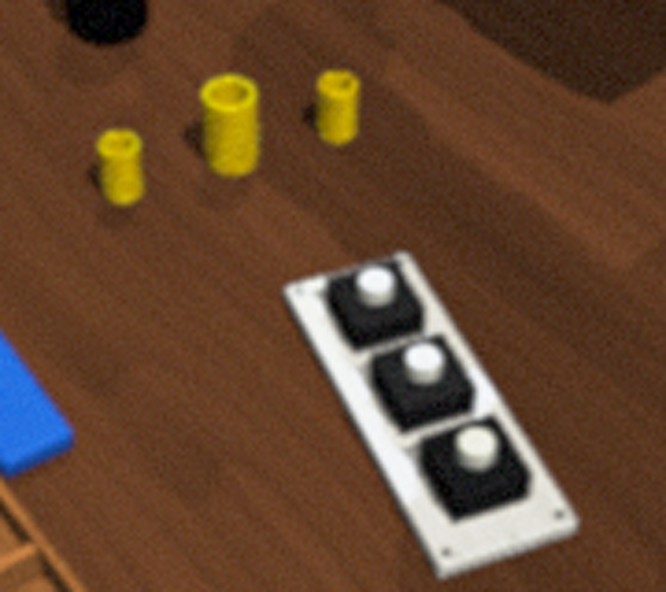

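View pics/crop_side0.png

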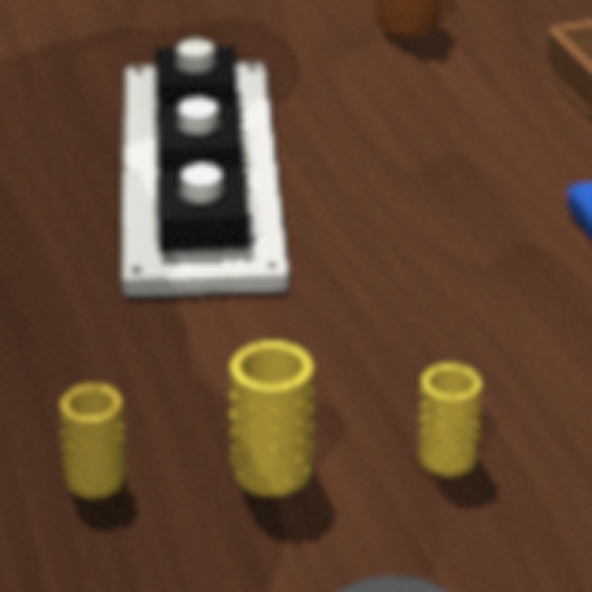

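The crops confirm the middle roller is clearly the largest: crop (230,125) and (272,418). Next I triangulate the cap tops and the roller rim.

```bash
python3 - <<'E'
from h import *
a=load('scene0');b=load('side0')
A=lambda p:ray(a,(p[0]+.5)/3.7-.5+240,(p[1]+.5)/3.7-.5+160)
B=lambda p:ray(b,(p[0]+.5)/3.7-.5+240,(p[1]+.5)/3.7-.5+210)
for n,p,q in[('k1',(376,279),(202,177)),('k2',(425,354),(198,107)),('k3',(475,441),(196,47)),('rollertop',(230,89),(272,367)),('smallR',(338,80),(92,402)),('smallL',(122,139),(451,381)),('stripNW',(405,252),(125,293)),('stripNE',(284,290),(288,288))]:
    x,e=tri([A(p),B(q)]);print(n,x.round(4),np.round(e,4))
# strip corners on z=.012 scene
for p in[(405,252),(284,290),(440,575),(580,522)]:
    o,d=A(p);print((o+d*(.012-o[2])/d[2]).round(4))
for p in[(122,293),(288,288),(266,64),(124,66)]:
    o,d=B(p);print('side',(o+d*(.012-o[2])/d[2]).round(4))
for n,c,u,v,z in[('lever tip',a,165,158,.208),('post',a,206,128,.208),('leverS',b,522,255,.208),('postS',b,461,275,.208),('jar',a,268,145,.085),('jarS',b,347,382,.085)]:
    print(n,onz(c,u,v,z).round(3))
E
```

```text
k1 [0.5359 0.0187 0.0452] [0.0012 0.0012]
k2 [0.5544 0.0918 0.0485] [0.0012 0.0012]
k3 [0.5746 0.1648 0.0495] [0.0003 0.0003]
rollertop [ 0.5118 -0.1842  0.0623] [0.0016 0.0016]
smallR [ 0.431  -0.1629  0.046 ] [0.0014 0.0014]
smallL [ 0.5947 -0.2005  0.0463] [0.0022 0.0022]
stripNW [ 0.4792 -0.022   0.006 ] [0.0021 0.0021]
stripNE [ 0.5661 -0.0431  0.0041] [0.0013 0.0013]
[ 0.4811 -0.0169  0.012 ]
[ 0.5694 -0.0362  0.012 ]
[0.6331 0.2071 0.012 ]
[0.5425 0.2266 0.012 ]
side [ 0.4775 -0.0318  0.012 ]
side [ 0.5635 -0.0551  0.012 ]
side [0.631  0.1977 0.012 ]
side [0.5418 0.2238 0.012 ]
lever tip [ 0.809 -0.293  0.208]
post [ 0.676 -0.354  0.208]
leverS [ 0.787 -0.344  0.208]
postS [ 0.672 -0.363  0.208]
jar [ 0.503 -0.364  0.085]
jarS [ 0.497 -0.388  0.085]
```

```bash
cat >> h.py <<'E'
from scipy.spatial.transform import Rotation as Ro
def delta(p,ang,st=None):
    """shift (cm) & rotvec (deg) in tool axes to reach TCP p, tool down, tool-x at world angle ang deg"""
    s=st or bot.observe(); R=Ro.from_quat(s['tool_rot']); a=np.radians(ang)
    T=Ro.from_matrix(np.array([[np.cos(a),np.sin(a),0],[np.sin(a),-np.cos(a),0],[0,0,-1]]).T)
    print('shift',(R.inv().apply(np.array(p)-s['eef_pos'])*100).round(2),'rot',np.degrees((R.inv()*T).as_rotvec()).round(2),'now',np.round(s['eef_pos'],4),'F',np.round(s['wrist_force'],2),'w',s['width'],'t',s['clock'])
E
python3 -c "
from h import *
delta([.53,-.08,.2],75.2)"
```

```text
shift [-32.26 -49.64   4.23] rot [-8.0000e-02  1.0000e-02 -1.5163e+02] now [ 0.1231 -0.51    0.2419] F [ 0.03  0.42 -0.06] w 0.08563178221624862 t 0.15
```

>>> drive_tool:
  rows:
    - [[-32.2, -49.6, 4.2], [0, 0, -151.6]]
    - [[-32.2, -49.6, 4.2], [0, 0, -151.6]]
    - [[-32.2, -49.6, 4.2], [0, 0, -151.6]]
    - [[-32.2, -49.6, 4.2], [0, 0, -151.6]]
    - [[-32.2, -49.6, 4.2], [0, 0, -151.6]]
    - [[-32.2, -49.6, 4.2], [0, 0, -151.6]]
    - [[-32.2, -49.6, 4.2], [0, 0, -151.6]]
    - [[-32.2, -49.6, 4.2], [0, 0, -151.6]]
  hand: 1
  force: 40

```text
clock: 0.82
eef_pos: [0.3527, -0.2672, 0.2186]
tool_rot: [0.987, -0.163, 0.0, 0.0]
wrist_force: [0.6, -0.1, -0.4]
width: 0.0003
```

```bash
python3 -c "
from h import *
delta([.53,-.08,.2],75.2)"
```

```text
shift [ 10.75 -23.43   1.86] rot [ 1.0e-02 -0.0e+00 -9.4e+01] now [ 0.3527 -0.2672  0.2186] F [ 0.6  -0.14 -0.39] w 0.00029566779174584987 t 0.8167
```

>>> drive_tool:
  rows:
    - [[10.7, -23.4, 1.9], [0, 0, -94]]
    - [[10.7, -23.4, 1.9], [0, 0, -94]]
    - [[10.7, -23.4, 1.9], [0, 0, -94]]
    - [[10.7, -23.4, 1.9], [0, 0, -94]]
    - [[10.7, -23.4, 1.9], [0, 0, -94]]
    - [[10.7, -23.4, 1.9], [0, 0, -94]]
    - [[10.7, -23.4, 1.9], [0, 0, -94]]
    - [[10.7, -23.4, 1.9], [0, 0, -94]]

```text
clock: 1.48
eef_pos: [0.531, -0.0803, 0.1989]
tool_rot: [0.943, 0.332, -0.0, -0.0]
wrist_force: [-0.9, 0.2, 0.2]
width: 0.0002
```

```bash
python3 -c "
from h import *
delta([.53,-.08,.2],75.2)"
```

```text
shift [-0.06 -0.09 -0.11] rot [-5.000e-02 -2.000e-02 -3.646e+01] now [ 0.531  -0.0803  0.1989] F [-0.89  0.23  0.24] w 0.00022512372742101888 t 1.4833
```

>>> drive_tool:
  rows:
    - [[0, 0, 0], [0, 0, -36.5]]
    - [[0, 0, 0], [0, 0, -36.5]]
    - [[0, 0, 0], [0, 0, -36.5]]
    - [[0, 0, 0], [0, 0, -36.5]]
    - [[0, 0, 0], [0, 0, -36.5]]
    - [[0, 0, 0], [0, 0, -36.5]]
    - [[0, 0, 0], [0, 0, -36.5]]
    - [[0, 0, 0], [0, 0, -36.5]]

```text
clock: 2.15
eef_pos: [0.5295, -0.0829, 0.1996]
tool_rot: [0.796, 0.605, -0.0, -0.0]
wrist_force: [0.7, -0.1, 0.1]
width: 0.0003
```

```bash
python3 -c "
from h import *
snap('wrist','w1')
delta([.536,.019,.13],75.2)"
```

```text
shift [10.   -2.1   6.96] rot [-0.01  0.   -0.74] now [ 0.5295 -0.083   0.1996] F [ 0.08 -0.47  0.22] w -6.714653297885666e-05 t 2.2
```

View pics/w1.png

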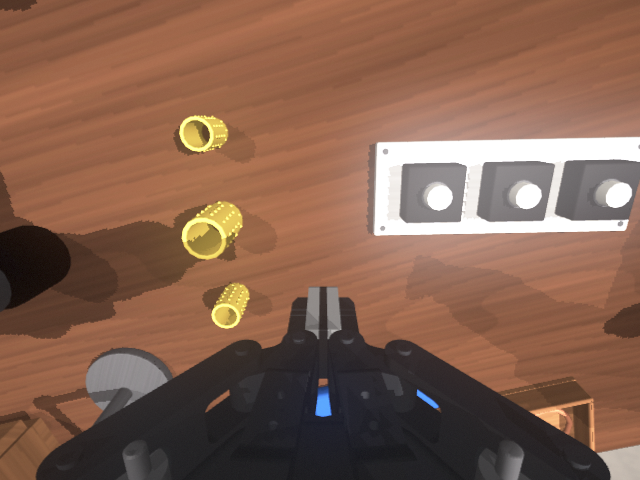

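Wrist view: the key caps are at about (438,197), (526,196) and (614,195). The large roller's rim is at (205,238). I'm moving on to key 1, with a second wrist look.

>>> drive_tool:
  rows:
    - [[4, -1, 2], [0, 0, -0.7]]
    - [[8, -2, 4], [0, 0, -0.7]]
    - [[10, -2.1, 6.5], [0, 0, -0.7]]
    - [[10, -2.1, 7], [0, 0, -0.7]]
    - [[10, -2.1, 7], [0, 0, -0.7]]
    - [[10, -2.1, 7], [0, 0, -0.7]]

```text
clock: 2.7
eef_pos: [0.5358, 0.0188, 0.1298]
tool_rot: [0.792, 0.611, -0.0, 0.0]
wrist_force: [-0.1, -0.2, 0.3]
width: -0.0001
```

```bash
python3 - <<'E'
from h import *
snap('wrist','w2')
for f in('w1','w2'):
    c=load(f);im=c['img'];hsv=cv2.cvtColor(im,cv2.COLOR_RGB2HSV)
    cv2.imwrite('pics/crop_'+f+'.png',cv2.resize(im[100:280,150:410] if f=='w2' else im[120:260,160:],None,fx=3 if f=='w2' else 1.6,fy=3 if f=='w2' else 1.6,interpolation=cv2.INTER_CUBIC)[:,:,::-1])
E
```

```text
(no output)
```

View pics/w2.png

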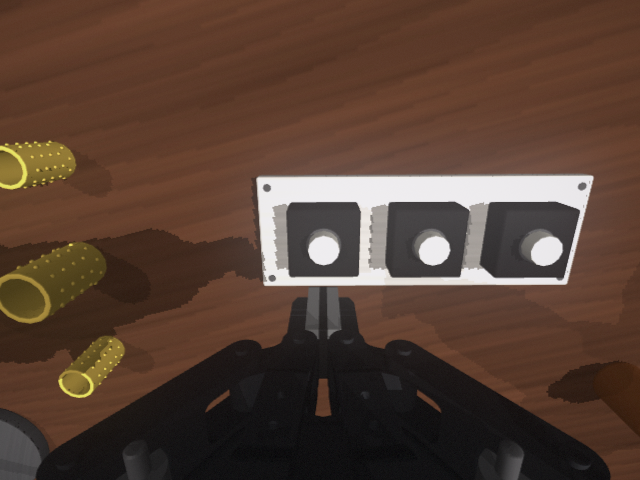

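```bash
python3 - <<'E'
from h import *
a,b=load('w1'),load('w2'); pts={}
for f,c,box in(('w1',a,(405,170,635,215)),('w2',b,(300,226,566,270))):
    g=c['img'].min(2);m=np.zeros_like(g);x0,y0,x1,y1=box;m[y0:y1,x0:x1]=(g[y0:y1,x0:x1]>235)*255
    n,l,s,ce=cv2.connectedComponentsWithStats(m)
    r=[(s[i],ce[i]) for i in range(1,n) if s[i,4]>150]
    for q in r:print(f,q[0],q[1].round(1))
    pts[f]=[q[1] for q in sorted(r,key=lambda q:q[1][0])]
sc=load('scene0');A=lambda p:ray(sc,(p[0]+.5)/3.7-.5+240,(p[1]+.5)/3.7-.5+160)
for i,(p,q) in enumerate(zip(pts['w1'],pts['w2'])):
    x,e=tri([ray(a,*p),ray(b,*q)]);print('wrist pair',x.round(4),np.round(e,4),'w2 z=.047',onz(b,*q,.047).round(4),'w1',onz(a,*p,.047).round(4))
    x,e=tri([ray(a,*p),ray(b,*q),A([(376,279),(425,354),(475,441)][i])]);print('3',x.round(4),np.round(e,4))
# roller rim ellipse
for f,c,x,y,w in(('w1',a,205,238,40),('w2',b,24,299,40)):
    hsv=cv2.cvtColor(c['img'],cv2.COLOR_RGB2HSV)
    m=cv2.inRange(hsv,(20,90,60),(36,255,255));cv2.imwrite('pics/m'+f+'.png',cv2.resize(c['img'][190:330,:270],None,fx=2.9,fy=2.9,interpolation=cv2.INTER_CUBIC)[:,:,::-1])
E
```

```text
w1 [462 183  17  28 283] [470.2 198.7]
w1 [606 183  25  25 476] [618.2 194.9]
w1 [427 185  25  25 483] [439.3 197.4]
w1 [516 184  25  25 480] [528.  196.1]
w2 [310 237  29  27 589] [323.5 250. ]
w2 [420 237  29  27 468] [433.5 249.4]
wrist pair [0.5375 0.0195 0.0457] [0. 0.] w2 z=.047 [0.5371 0.0196 0.047 ] w1 [0.5371 0.0192 0.047 ]
3 [0.5367 0.0197 0.0472] [0.0007 0.0004 0.001 ]
wrist pair [ 0.6097  0.1147 -0.1032] [0.0184 0.0184] w2 z=.047 [0.5556 0.0921 0.047 ] w1 [0.5453 0.0445 0.047 ]
3 [0.5518 0.076  0.033 ] [0.0247 0.0203 0.0096]
```

View pics/mw1.png

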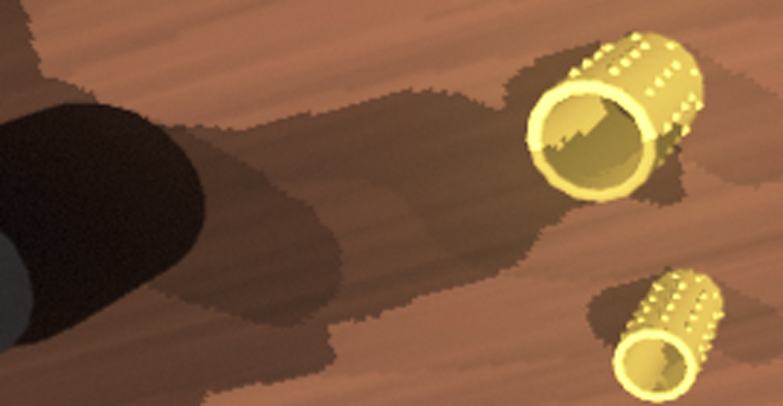

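View pics/mw2.png

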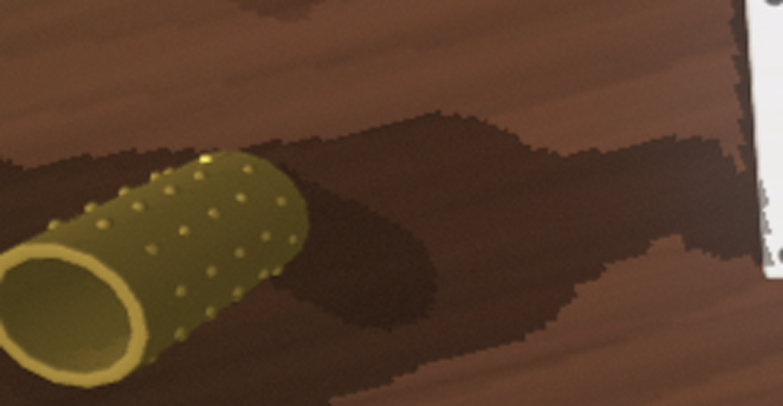

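```bash
python3 - <<'E'
from h import *
a,b=load('w1'),load('w2')
x,e=tri([ray(a,203.6,238),ray(b,23.1,298.3)]);print('roller',x.round(4),np.round(e,4),onz(a,203.6,238,.062).round(4),onz(b,23.1,298.3,.062).round(4))
for p,q in [((528,196.1),(433.5,249.4)),((617.7,195),(545,249.5))]:
    x,e=tri([ray(a,*p),ray(b,*q)]);print(x.round(4),np.round(e,4))
delta([.537,.0195,.063],75.2)
E
```

```text
roller [ 0.5144 -0.183   0.0601] [0.0002 0.0002] [ 0.5137 -0.1821  0.062 ] [ 0.5141 -0.1809  0.062 ]
[0.5559 0.0921 0.0471] [0.0003 0.0003]
[0.5752 0.1654 0.0475] [0.0005 0.0005]
shift [0.13 0.03 6.74] rot [0.05 0.01 0.07] now [0.5363 0.0183 0.1304] F [-0.07  0.34 -0.09] w 2.9765676817113514e-05 t 2.75
```

>>> drive_tool:
  rows:
    - [[0.1, 0, 3], [0, 0, 0]]
    - [[0.1, 0, 5.5], [0, 0, 0]]
    - [[0.1, 0, 6.6], [0, 0, 0]]
    - [[0.1, 0, 6.7], [0, 0, 0]]
    - [[0.1, 0, 6.7], [0, 0, 0]]
    - [[0.1, 0, 6.7], [0, 0, 0]]

```text
clock: 3.25
eef_pos: [0.5373, 0.0192, 0.0642]
tool_rot: [0.792, 0.611, 0.001, 0.001]
wrist_force: [-0.2, 0.1, -0.7]
width: 0.0003
```

>>> drive_tool:
  rows:
    - [[0, 0, 0.1], [0, 0, 0]]
    - [[0, 0, 0.2], [0, 0, 0]]
    - [[0, 0, 0.2], [0, 0, 0]]

```text
clock: 3.5
eef_pos: [0.5365, 0.0199, 0.0613]
tool_rot: [0.791, 0.611, 0.0, 0.0]
wrist_force: [0.5, 0.7, 0.1]
width: -0.0
```

>>> drive_tool:
  rows:
    - [[0, 0, 0.1], [0, 0, 0]]
    - [[0, 0, 0.1], [0, 0, 0]]

```text
clock: 3.67
eef_pos: [0.5361, 0.02, 0.0598]
tool_rot: [0.791, 0.611, 0.0, 0.0]
wrist_force: [-1.2, 0.5, 0.1]
width: 0.0001
```

>>> drive_tool:
  rows:
    - [[0, 0, 0.1], [0, 0, 0]]
    - [[0, 0, 0.1], [0, 0, 0]]

```text
clock: 3.83
eef_pos: [0.536, 0.02, 0.0585]
tool_rot: [0.791, 0.611, -0.0, -0.0]
wrist_force: [0.4, 0.3, 0.3]
width: -0.0001
```

>>> drive_tool:
  rows:
    - [[0, 0, 0.1], [0, 0, 0]]
    - [[0, 0, 0.1], [0, 0, 0]]

```text
clock: 4.0
eef_pos: [0.5361, 0.02, 0.0576]
tool_rot: [0.791, 0.611, 0.0, -0.0]
wrist_force: [-1.0, 0.5, 2.6]
width: 0.0
```

>>> drive_tool:
  rows:
    - [[0, 0, 0.1], [0, 0, 0]]
    - [[0, 0, 0.1], [0, 0, 0]]

```text
clock: 4.17
eef_pos: [0.5361, 0.0201, 0.0566]
tool_rot: [0.791, 0.611, 0.0, -0.0]
wrist_force: [-0.6, 0.1, 2.0]
width: -0.0005
```

>>> drive_tool:
  rows:
    - [[0, 0, 0.05], [0, 0, 0]]
    - [[0, 0, 0.05], [0, 0, 0]]

```text
clock: 4.33
eef_pos: [0.5361, 0.0201, 0.0562]
tool_rot: [0.791, 0.611, 0.0, 0.0]
wrist_force: [-1.5, 0.6, 2.8]
width: -0.0001
```

>>> drive_tool:
  rows:
    - [[0, 0, 0.05], [0, 0, 0]]
    - [[0, 0, 0.05], [0, 0, 0]]

```text
clock: 4.5
eef_pos: [0.536, 0.0201, 0.0557]
tool_rot: [0.791, 0.611, 0.0, -0.0]
wrist_force: [-0.5, 0.4, 2.4]
width: 0.0002
```

>>> drive_tool:
  rows:
    - [[0, 0, 0.05], [0, 0, 0]]
    - [[0, 0, 0.05], [0, 0, 0]]

```text
clock: 4.67
eef_pos: [0.5361, 0.0201, 0.0552]
tool_rot: [0.791, 0.611, 0.0, -0.0]
wrist_force: [-0.2, 0.8, 3.1]
width: 0.0002
```

>>> drive_tool:
  rows:
    - [[0, 0, 0.05], [0, 0, 0]]
    - [[0, 0, 0.05], [0, 0, 0]]

```text
clock: 4.83
eef_pos: [0.5361, 0.0201, 0.0547]
tool_rot: [0.791, 0.611, 0.0, -0.0]
wrist_force: [-0.2, -0.0, 4.0]
width: 0.0002
```

>>> drive_tool:
  rows:
    - [[0, 0, 0.05], [0, 0, 0]]
    - [[0, 0, 0.05], [0, 0, 0]]

```text
clock: 5.0
eef_pos: [0.5361, 0.02, 0.0542]
tool_rot: [0.791, 0.611, 0.0, -0.0]
wrist_force: [-1.9, 1.3, 4.2]
width: -0.0004
```

>>> drive_tool:
  rows:
    - [[0, 0, 0.05], [0, 0, 0]]
    - [[0, 0, 0.05], [0, 0, 0]]

```text
clock: 5.17
eef_pos: [0.5361, 0.02, 0.0537]
tool_rot: [0.791, 0.611, 0.0, -0.0]
wrist_force: [-1.5, 0.8, 4.2]
width: -0.0
```

>>> drive_tool:
  rows:
    - [[0, 0, 0.05], [0, 0, 0]]
    - [[0, 0, 0.05], [0, 0, 0]]

```text
clock: 5.33
eef_pos: [0.5361, 0.02, 0.0532]
tool_rot: [0.791, 0.611, 0.0, -0.0]
wrist_force: [-1.3, 1.4, 4.5]
width: 0.0
```

>>> drive_tool:
  rows:
    - [[0, 0, 0.05], [0, 0, 0]]
    - [[0, 0, 0.05], [0, 0, 0]]

```text
clock: 5.5
eef_pos: [0.5361, 0.02, 0.0527]
tool_rot: [0.791, 0.611, 0.0, 0.0]
wrist_force: [-0.9, 0.9, 5.2]
width: 0.0003
```

Key 1 rises smoothly to 5.2 N at about 5 mm of travel, at roughly 0.65 N/mm. I call it soft and give up on it. On to key 2.

```bash
python3 -c "
from h import *
delta([.5556,.092,.0625],75.2)"
```

```text
shift [ 7.46  0.07 -0.98] rot [ 0.   -0.    0.16] now [0.5361 0.02   0.0527] F [-0.85  0.87  5.2 ] w 0.00025940071354213495 t 5.5
```

>>> drive_tool:
  rows:
    - [[0, 0, -1], [0, 0, 0]]
    - [[0, 0, -2.2], [0, 0, 0]]
    - [[3, 0.05, -2.5], [0, 0, 0]]
    - [[6.5, 0.05, -2.5], [0, 0, 0]]
    - [[7.45, 0.05, -2.2], [0, 0, 0]]
    - [[7.45, 0.05, -1], [0, 0, 0]]
    - [[7.45, 0.05, -1], [0, 0, 0]]
    - [[7.45, 0.05, -1], [0, 0, 0]]

```text
clock: 6.17
eef_pos: [0.5545, 0.0918, 0.0624]
tool_rot: [0.791, 0.611, -0.001, -0.0]
wrist_force: [0.3, -1.0, 0.1]
width: 0.0001
```

>>> drive_tool:
  rows:
    - [[0, 0, 0.1], [0, 0, 0]]
    - [[0, 0, 0.1], [0, 0, 0]]

```text
clock: 6.33
eef_pos: [0.5554, 0.0914, 0.062]
tool_rot: [0.792, 0.611, 0.0, 0.0]
wrist_force: [0.7, 0.5, 0.1]
width: 0.0002
```

>>> drive_tool:
  rows:
    - [[0, 0, 0.1], [0, 0, 0]]
    - [[0, 0, 0.1], [0, 0, 0]]

```text
clock: 6.5
eef_pos: [0.5555, 0.0916, 0.0609]
tool_rot: [0.792, 0.611, 0.0, 0.0]
wrist_force: [0.0, -0.8, -0.1]
width: -0.0002
```

>>> drive_tool:
  rows:
    - [[0, 0, 0.1], [0, 0, 0]]
    - [[0, 0, 0.1], [0, 0, 0]]

```text
clock: 6.67
eef_pos: [0.5553, 0.0918, 0.0597]
tool_rot: [0.792, 0.611, -0.0, -0.0]
wrist_force: [0.4, 0.1, -0.2]
width: -0.0002
```

>>> drive_tool:
  rows:
    - [[0, 0, 0.05], [0, 0, 0]]
    - [[0, 0, 0.05], [0, 0, 0]]

```text
clock: 6.83
eef_pos: [0.5554, 0.0919, 0.0592]
tool_rot: [0.791, 0.611, -0.0, 0.0]
wrist_force: [-0.6, -0.2, 1.8]
width: -0.0
```

>>> drive_tool:
  rows:
    - [[0, 0, 0.05], [0, 0, 0]]
    - [[0, 0, 0.05], [0, 0, 0]]

```text
clock: 7.0
eef_pos: [0.5554, 0.0919, 0.0587]
tool_rot: [0.791, 0.611, -0.0, 0.0]
wrist_force: [-0.7, -1.4, 2.3]
width: -0.0001
```

Touch at about 0.0594.

>>> drive_tool:
  rows:
    - [[0, 0, 0.05], [0, 0, 0]]
    - [[0, 0, 0.1], [0, 0, 0]]

```text
clock: 7.17
eef_pos: [0.5553, 0.0919, 0.0577]
tool_rot: [0.791, 0.611, -0.0, 0.0]
wrist_force: [-0.9, -1.2, 2.1]
width: -0.0002
```

>>> drive_tool:
  rows:
    - [[0, 0, 0.05], [0, 0, 0]]
    - [[0, 0, 0.05], [0, 0, 0]]

```text
clock: 7.33
eef_pos: [0.5554, 0.0919, 0.0572]
tool_rot: [0.791, 0.611, -0.0, 0.0]
wrist_force: [-0.7, -1.1, 3.4]
width: -0.0
```

>>> drive_tool:
  rows:
    - [[0, 0, 0.05], [0, 0, 0]]
    - [[0, 0, 0.05], [0, 0, 0]]

```text
clock: 7.5
eef_pos: [0.5554, 0.0919, 0.0567]
tool_rot: [0.791, 0.611, -0.0, 0.0]
wrist_force: [0.0, -1.3, 2.4]
width: 0.0
```

>>> drive_tool:
  rows:
    - [[0, 0, 0.05], [0, 0, 0]]
    - [[0, 0, 0.05], [0, 0, 0]]

```text
clock: 7.67
eef_pos: [0.5554, 0.0919, 0.0562]
tool_rot: [0.791, 0.611, -0.0, 0.0]
wrist_force: [-2.0, -1.5, 5.0]
width: 0.0001
```

>>> drive_tool:
  rows:
    - [[0, 0, 0.05], [0, 0, 0]]
    - [[0, 0, 0.05], [0, 0, 0]]

```text
clock: 7.83
eef_pos: [0.5554, 0.0919, 0.0557]
tool_rot: [0.791, 0.611, -0.0, 0.0]
wrist_force: [-0.9, -1.9, 3.7]
width: 0.0004
```

>>> drive_tool:
  rows:
    - [[0, 0, 0.05], [0, 0, 0]]
    - [[0, 0, 0.05], [0, 0, 0]]

```text
clock: 8.0
eef_pos: [0.5554, 0.0919, 0.0552]
tool_rot: [0.791, 0.611, 0.0, 0.0]
wrist_force: [-1.6, -1.9, 5.1]
width: -0.0002
```

>>> drive_tool:
  rows:
    - [[0, 0, 0.05], [0, 0, 0]]
    - [[0, 0, 0.05], [0, 0, 0]]

```text
clock: 8.17
eef_pos: [0.5554, 0.0919, 0.0547]
tool_rot: [0.791, 0.611, -0.0, 0.0]
wrist_force: [-1.5, -1.9, 5.1]
width: -0.0004
```

>>> drive_tool:
  rows:
    - [[0, 0, 0.04], [0, 0, 0]]
    - [[0, 0, 0.04], [0, 0, 0]]

```text
clock: 8.33
eef_pos: [0.5554, 0.0919, 0.0543]
tool_rot: [0.791, 0.611, 0.0, 0.0]
wrist_force: [-2.0, -3.0, 5.3]
width: -0.0003
```

```bash
python3 -c "
from h import *
delta([.575,.1653,.0625],75.2)"
```

```text
shift [ 7.59  0.04 -0.82] rot [0.01 0.01 0.16] now [0.5554 0.0919 0.0543] F [-2.   -3.01  5.3 ] w -0.00029187971332064755 t 8.3333
```

Key 2 is also smooth, with 5.3 N at 5.1 mm, so it is soft too. On to key 3.

>>> drive_tool:
  rows:
    - [[0, 0, -1], [0, 0, 0]]
    - [[0, 0, -2.2], [0, 0, 0]]
    - [[3, 0.05, -2.5], [0, 0, 0]]
    - [[6.5, 0.05, -2.5], [0, 0, 0]]
    - [[7.6, 0.05, -2.2], [0, 0, 0]]
    - [[7.6, 0.05, -0.9], [0, 0, 0]]
    - [[7.6, 0.05, -0.9], [0, 0, 0]]
    - [[7.6, 0.05, -0.9], [0, 0, 0]]

```text
clock: 9.0
eef_pos: [0.5741, 0.1654, 0.0628]
tool_rot: [0.791, 0.611, -0.001, -0.001]
wrist_force: [-0.4, -0.9, 0.8]
width: -0.0001
```

>>> drive_tool:
  rows:
    - [[0, 0, 0.1], [0, 0, 0]]
    - [[0, 0, 0.1], [0, 0, 0]]

```text
clock: 9.17
eef_pos: [0.5751, 0.1649, 0.0627]
tool_rot: [0.792, 0.611, 0.0, 0.0]
wrist_force: [0.2, 0.1, -0.2]
width: 0.0001
```

>>> drive_tool:
  rows:
    - [[0, 0, 0.1], [0, 0, 0]]
    - [[0, 0, 0.1], [0, 0, 0]]

```text
clock: 9.33
eef_pos: [0.5752, 0.165, 0.0615]
tool_rot: [0.792, 0.611, 0.0, 0.0]
wrist_force: [-0.3, 0.0, 0.4]
width: -0.0001
```

>>> drive_tool:
  rows:
    - [[0, 0, 0.1], [0, 0, 0]]
    - [[0, 0, 0.1], [0, 0, 0]]

```text
clock: 9.5
eef_pos: [0.5753, 0.1652, 0.0605]
tool_rot: [0.792, 0.611, 0.0, 0.0]
wrist_force: [0.3, -0.6, 2.8]
width: -0.0001
```

>>> drive_tool:
  rows:
    - [[0, 0, 0.1], [0, 0, 0]]
    - [[0, 0, 0.1], [0, 0, 0]]

```text
clock: 9.67
eef_pos: [0.5753, 0.1652, 0.0595]
tool_rot: [0.791, 0.611, 0.0, 0.0]
wrist_force: [-0.1, -0.8, 4.9]
width: 0.0002
```

>>> drive_tool:
  rows:
    - [[0, 0, 0.05], [0, 0, 0]]
    - [[0, 0, 0.05], [0, 0, 0]]

```text
clock: 9.83
eef_pos: [0.5753, 0.1652, 0.059]
tool_rot: [0.791, 0.611, 0.0, 0.0]
wrist_force: [0.2, -2.6, 5.9]
width: 0.0004
```

>>> drive_tool:
  rows:
    - [[0, 0, 0.05], [0, 0, 0]]
    - [[0, 0, 0.05], [0, 0, 0]]

```text
clock: 10.0
eef_pos: [0.5752, 0.1652, 0.0584]
tool_rot: [0.791, 0.611, 0.0, 0.0]
wrist_force: [-0.7, -1.6, 4.9]
width: -0.0
```

>>> drive_tool:
  rows:
    - [[0, 0, 0.05], [0, 0, 0]]
    - [[0, 0, 0.05], [0, 0, 0]]

```text
clock: 10.17
eef_pos: [0.5752, 0.1652, 0.058]
tool_rot: [0.791, 0.611, 0.0, 0.0]
wrist_force: [-1.0, -1.8, 6.6]
width: -0.0004
```

>>> drive_tool:
  rows:
    - [[0, 0, 0.05], [0, 0, 0]]
    - [[0, 0, 0.05], [0, 0, 0]]

```text
clock: 10.33
eef_pos: [0.5752, 0.1652, 0.0575]
tool_rot: [0.791, 0.611, 0.0, 0.0]
wrist_force: [0.1, -2.1, 6.0]
width: -0.0
```

>>> drive_tool:
  rows:
    - [[0, 0, 0.05], [0, 0, 0]]
    - [[0, 0, 0.05], [0, 0, 0]]

```text
clock: 10.5
eef_pos: [0.5751, 0.1652, 0.0569]
tool_rot: [0.791, 0.611, -0.0, 0.0]
wrist_force: [-1.7, -3.3, 4.7]
width: 0.0002
```

>>> drive_tool:
  rows:
    - [[0, 0, 0.03], [0, 0, 0]]
    - [[0, 0, 0.03], [0, 0, 0]]

```text
clock: 10.67
eef_pos: [0.5751, 0.1653, 0.0565]
tool_rot: [0.791, 0.611, -0.0, 0.0]
wrist_force: [-0.4, -2.3, 2.9]
width: -0.0002
```

>>> drive_tool:
  rows:
    - [[0, 0, 0.03], [0, 0, 0]]
    - [[0, 0, 0.03], [0, 0, 0]]

```text
clock: 10.83
eef_pos: [0.5751, 0.1653, 0.0562]
tool_rot: [0.791, 0.611, -0.0, 0.0]
wrist_force: [0.3, -2.3, 3.3]
width: 0.0002
```

>>> drive_tool:
  rows:
    - [[0, 0, 0], [0, 0, 0]]

```text
clock: 10.92
eef_pos: [0.5751, 0.1653, 0.0562]
tool_rot: [0.791, 0.611, -0.0, 0.0]
wrist_force: [-0.0, -2.2, 3.9]
width: 0.0001
```

Key 3 fell from 6.6 N to about 3 N, so that was the snap. A hair further for certainty, then release.

>>> drive_tool:
  rows:
    - [[0, 0, 0.05], [0, 0, 0]]
    - [[0, 0, 0.05], [0, 0, 0]]

```text
clock: 11.08
eef_pos: [0.5751, 0.1653, 0.0557]
tool_rot: [0.791, 0.611, 0.0, 0.0]
wrist_force: [-0.7, -2.7, 4.0]
width: -0.0001
```

>>> drive_tool:
  rows:
    - [[0, 0, -0.4], [0, 0, 0]]
    - [[0, 0, -1], [0, 0, 0]]
    - [[0, 0, -3], [0, 0, 0]]
    - [[0, 0, -6], [0, 0, 0]]
    - [[0, 0, -9], [0, 0, 0]]
    - [[0, 0, -9], [0, 0, 0]]

```text
clock: 11.58
eef_pos: [0.5778, 0.1664, 0.1515]
tool_rot: [0.791, 0.611, 0.004, 0.001]
wrist_force: [1.3, -0.7, 0.5]
width: 0.0001
```

```bash
python3 -c "
from h import *
snap('wrist','w3')
delta([.514,-.182,.14],75.2)"
```

```text
shift [-35.28   2.7    0.81] rot [ 0.27 -0.17  0.18] now [0.5769 0.1662 0.149 ] F [ 0.61  0.1  -1.47] w 0.00013447538744903952 t 11.6333
```

View pics/w3.png

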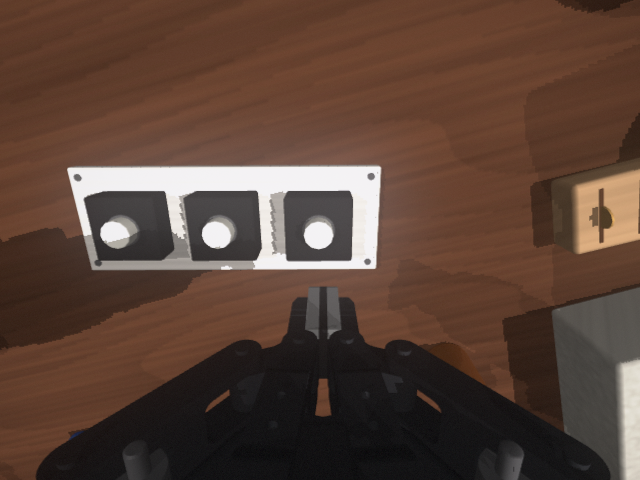

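Caps are up again: key 3 at (319,234). Going over to the roller with the gripper open.

>>> drive_tool:
  rows:
    - [[-35.3, 2.7, 0], [0, 0, 0]]
    - [[-35.3, 2.7, 0], [0, 0, 0]]
    - [[-35.3, 2.7, 0], [0, 0, 0]]
    - [[-35.3, 2.7, 0], [0, 0, 0]]
    - [[-35.3, 2.7, 0], [0, 0, 0]]
    - [[-35.3, 2.7, 0], [0, 0, 0]]
    - [[-35.3, 2.7, 0], [0, 0, 0]]
    - [[-35.3, 2.7, 0], [0, 0, 0]]
  hand: 0

```text
clock: 12.3
eef_pos: [0.5144, -0.1638, 0.1451]
tool_rot: [0.791, 0.611, 0.0, -0.001]
wrist_force: [1.0, -0.3, -0.7]
width: 0.0855
```

```bash
python3 -c "
from h import *
delta([.514,-.182,.14],75.2)"
```

```text
shift [-1.77  0.42  0.5 ] rot [-0.07 -0.05  0.18] now [ 0.5144 -0.1638  0.1451] F [ 1.01 -0.26 -0.65] w 0.0854574494621886 t 12.3
```

>>> drive_tool:
  rows:
    - [[-1.2, 0.4, 0.5], [0, 0, 0]]
    - [[-1.2, 0.4, 0.5], [0, 0, 0]]
    - [[-1.2, 0.4, 0.5], [0, 0, 0]]

```text
clock: 12.55
eef_pos: [0.5158, -0.175, 0.1398]
tool_rot: [0.792, 0.611, -0.0, -0.001]
wrist_force: [0.2, 1.0, -0.3]
width: 0.085
```

```bash
python3 -c "
from h import *
c=snap('wrist','w4')
print(proj(c,[.514,-.182,.062]),proj(c,[.514,-.182,0]))
delta([.514,-.182,.14],75.2)"
```

```text
[310.73021633 251.54721815] [313.10703755 224.54064223]
shift [-0.81 -0.    0.  ] rot [-0.09 -0.07  0.16] now [ 0.5161 -0.1741  0.14  ] F [ 0.25  0.04 -0.93] w 0.08538289612801948 t 12.6
```

View pics/w4.png

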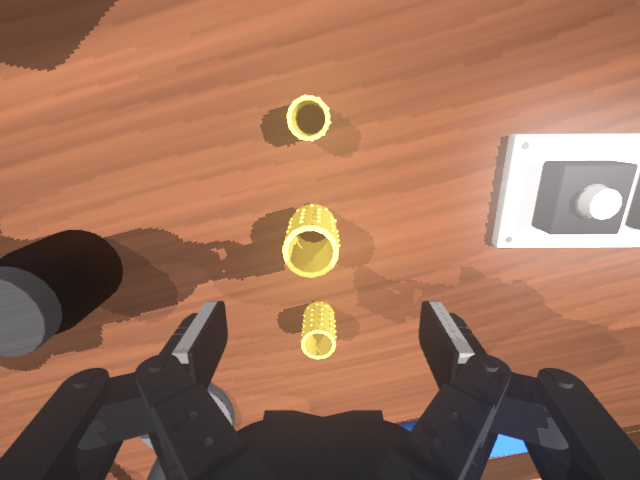

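The rim centre at (311,253) agrees with the projected (310.7,251.5) for (0.514,-0.182,0.062). Descend and grasp.

>>> drive_tool:
  rows:
    - [[-0.8, 0.1, 0], [0, 0, 0]]
    - [[-0.8, 0.1, 0], [0, 0, 0]]
    - [[-0.8, 0.1, 3], [0, 0, 0]]
    - [[-0.8, 0.1, 6], [0, 0, 0]]
    - [[-0.8, 0.1, 9], [0, 0, 0]]
    - [[-0.8, 0.1, 10.2], [0, 0, 0]]
    - [[-0.8, 0.1, 10.4], [0, 0, 0]]
    - [[-0.8, 0.1, 10.4], [0, 0, 0]]

```text
clock: 13.27
eef_pos: [0.5152, -0.1823, 0.0363]
tool_rot: [0.791, 0.612, -0.0, -0.001]
wrist_force: [0.1, -0.1, 0.4]
width: 0.0854
```

```bash
python3 -c "
from h import *
c=snap('wrist','w5')
print(proj(c,[.515,-.182,.062]))
delta([.5145,-.182,.036],75.2)"
```

```text
[321.95900698 351.8129168 ]
shift [ 0.05 -0.16  0.13] rot [0.03 0.   0.21] now [ 0.5159 -0.1829  0.0373] F [-1.27 -0.74 -0.62] w 0.08537682377759997 t 13.3167
```

View pics/w5.png

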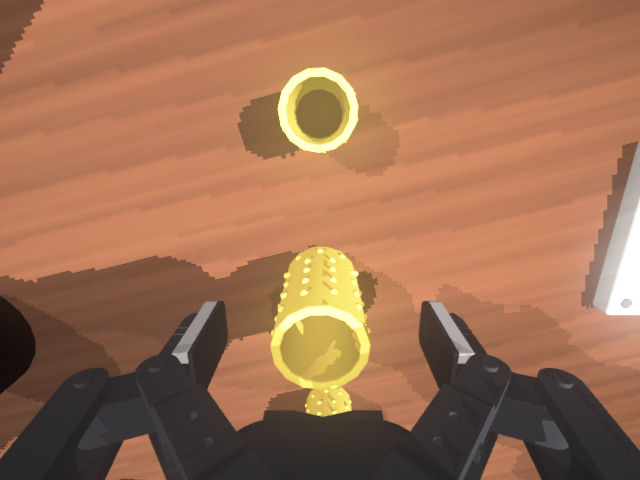

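The rim is centred at (320,348) between the pads. Closing.

>>> drive_tool:
  rows:
    - [[0, 0, 0.1], [0, 0, 0]]
    - [[0, 0, 0.1], [0, 0, 0]]
    - [[0, 0, 0.1], [0, 0, 0]]
    - [[0, 0, 0.1], [0, 0, 0]]
    - [[0, 0, 0.1], [0, 0, 0]]
    - [[0, 0, 0.1], [0, 0, 0]]
    - [[0, 0, 0.1], [0, 0, 0]]
    - [[0, 0, 0.1], [0, 0, 0]]
  hand: 1
  force: 25

```text
clock: 13.98
eef_pos: [0.5159, -0.1835, 0.0365]
tool_rot: [0.791, 0.611, 0.0, 0.001]
wrist_force: [-1.1, 0.9, 4.2]
width: 0.0377
```

>>> drive_tool:
  rows:
    - [[0, 0, -1], [0, 0, 0]]
    - [[0, 0, -3], [0, 0, 0]]
    - [[0, 0, -6], [0, 0, 0]]
    - [[0, 0, -9], [0, 0, 0]]
    - [[0, 0, -9], [0, 0, 0]]
    - [[0, 0, -9], [0, 0, 0]]

```text
clock: 14.48
eef_pos: [0.5167, -0.1839, 0.128]
tool_rot: [0.791, 0.611, 0.001, 0.002]
wrist_force: [-0.6, -0.7, -0.9]
width: 0.0377
```

```bash
python3 -c "
from h import *
snap('wrist','w6');snap('side','s6')
delta([.575,.1653,.126],75.2)"
```

```text
shift [35.22 -3.01 -0.04] rot [-0.02 -0.01  0.15] now [ 0.5151 -0.1831  0.1255] F [-0.38  0.39 -0.14] w 0.03743968735067866 t 14.5833
```

View pics/w6.png

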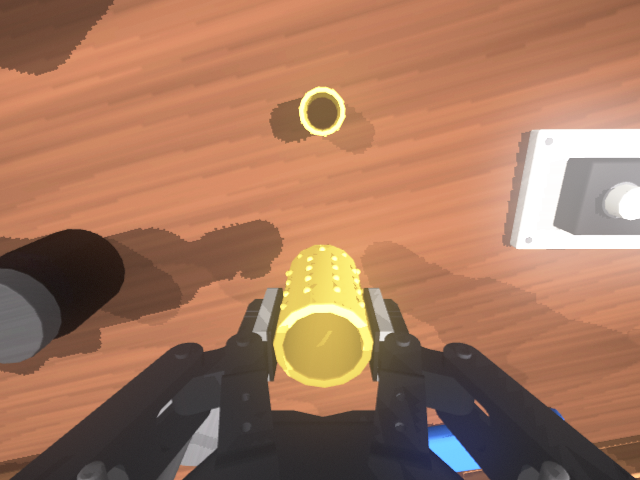

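View pics/s6.png

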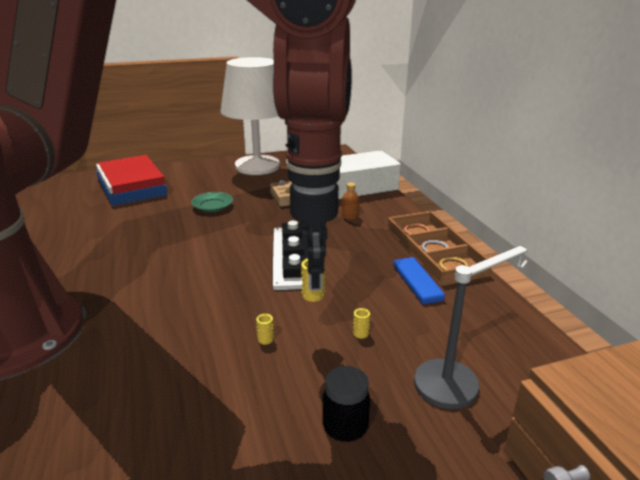

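Roller held, 37.5 mm wide, rim at (323,344), well off the dresser. I compute its offset from the TCP before carrying it.

```bash
python3 -c "
from h import *
c=load('w6');print(onz(c,323,344,.1515), bot.observe()['eef_pos'])
hsv=cv2.cvtColor(c['img'],cv2.COLOR_RGB2HSV);print(onz(c,323,346,.1515))"
```

```text
[ 0.51474796 -0.18265291  0.1515    ] [ 0.51505004 -0.18308144  0.1255226 ]
[ 0.51562199 -0.182881    0.1515    ]
```

>>> drive_tool:
  rows:
    - [[35.2, -3, 0], [0, 0, 0]]
    - [[35.2, -3, 0], [0, 0, 0]]
    - [[35.2, -3, 0], [0, 0, 0]]
    - [[35.2, -3, 0], [0, 0, 0]]
    - [[35.2, -3, 0], [0, 0, 0]]
    - [[35.2, -3, 0], [0, 0, 0]]
    - [[35.2, -3, 0], [0, 0, 0]]
    - [[35.2, -3, 0], [0, 0, 0]]

```text
clock: 15.25
eef_pos: [0.5709, 0.1473, 0.1243]
tool_rot: [0.791, 0.611, -0.001, -0.001]
wrist_force: [2.3, -1.2, -0.9]
width: 0.0374
```

>>> drive_tool:
  rows:
    - [[1, 0, 0], [0, 0, 0]]
    - [[1, 0, 0], [0, 0, 0]]
    - [[1, 0, 0], [0, 0, 0]]

```text
clock: 15.5
eef_pos: [0.5735, 0.1551, 0.1244]
tool_rot: [0.791, 0.612, -0.001, -0.0]
wrist_force: [-0.2, -0.5, 0.5]
width: 0.0375
```

```bash
python3 -c "
from h import *
c=snap('wrist','w7');snap('side','s7');snap('scene','sc7')
delta([.575,.1653,.126],75.2)"
```

```text
shift [ 1.17 -0.21 -0.08] rot [-0.06  0.04  0.07] now [0.574  0.1535 0.1252] F [ 0.72  0.01 -0.4 ] w 0.03787012110952649 t 15.65
```

View pics/w7.png

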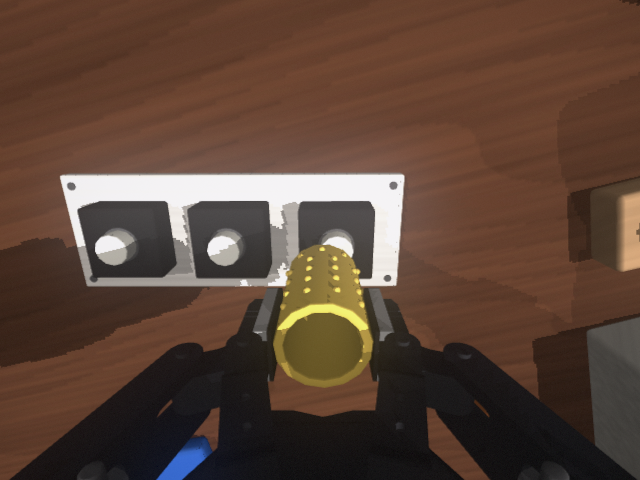

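>>> drive_tool:
  rows:
    - [[1.1, -0.15, 0], [0, 0, 0]]
    - [[1.1, -0.15, 0], [0, 0, 0]]
    - [[1.1, -0.15, 1.5], [0, 0, 0]]
    - [[1.1, -0.15, 2.7], [0, 0, 0]]
    - [[1.1, -0.15, 2.7], [0, 0, 0]]
    - [[1.1, -0.15, 2.7], [0, 0, 0]]

```text
clock: 16.15
eef_pos: [0.5754, 0.1657, 0.0985]
tool_rot: [0.792, 0.611, -0.001, -0.0]
wrist_force: [0.3, -0.7, -0.0]
width: 0.0378
```

```bash
python3 -c "
from h import *
for n in('side','scene'):
    c=snap(n,n+'8'); u,v=proj(c,[.575,.165,.06]).astype(int)
    cv2.imwrite('pics/c_'+n+'8.png',cv2.resize(c['img'][v-50:v+50,u-60:u+60],None,fx=5,fy=5,interpolation=cv2.INTER_CUBIC)[:,:,::-1])
delta([.5752,.1653,.098],75.2)"
```

```text
shift [-0.09 -0.09  0.14] rot [ 0.05 -0.02  0.14] now [0.5763 0.1659 0.0994] F [-0.61  0.25 -0.02] w 0.0378493220750954 t 16.25
```

View pics/c_side8.png

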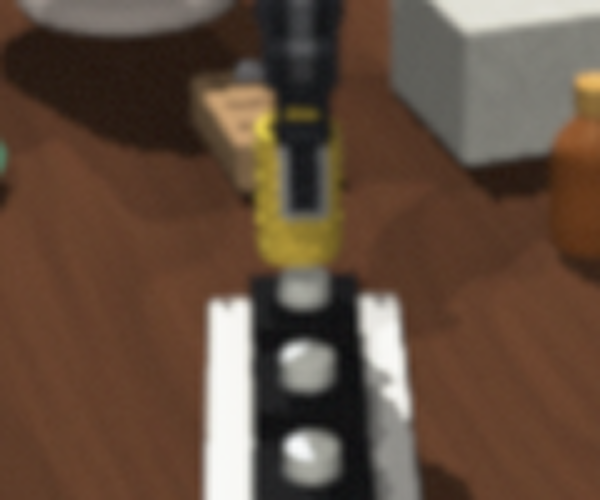

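View pics/c_scene8.png

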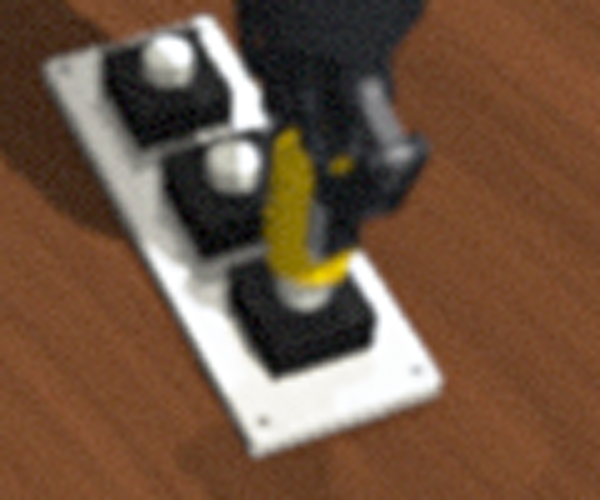

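Both views show the roller centred over the cap to within about 1 mm. Side crop: tube x 300 against cap 304. Scene crop: 307 against 307. Lowering.

>>> drive_tool:
  rows:
    - [[0, 0.05, 0.5], [0, 0, 0]]
    - [[0, 0.05, 1], [0, 0, 0]]
    - [[0, 0.05, 1.5], [0, 0, 0]]
    - [[0, 0.05, 1.9], [0, 0, 0]]
    - [[0, 0.05, 1.9], [0, 0, 0]]
    - [[0, 0.05, 1.9], [0, 0, 0]]

```text
clock: 16.75
eef_pos: [0.576, 0.1658, 0.0793]
tool_rot: [0.791, 0.611, -0.0, -0.0]
wrist_force: [-0.0, -0.3, -0.2]
width: 0.0375
```

>>> drive_tool:
  rows:
    - [[0, 0, 0.1], [0, 0, 0]]
    - [[0, 0, 0.2], [0, 0, 0]]
    - [[0, 0, 0.2], [0, 0, 0]]

```text
clock: 17.0
eef_pos: [0.5764, 0.1658, 0.0777]
tool_rot: [0.791, 0.611, 0.0, -0.0]
wrist_force: [-0.6, 0.2, 0.2]
width: 0.0381
```

>>> drive_tool:
  rows:
    - [[0, 0, 0.1], [0, 0, 0]]
    - [[0, 0, 0.1], [0, 0, 0]]

```text
clock: 17.17
eef_pos: [0.5763, 0.1658, 0.0766]
tool_rot: [0.791, 0.611, -0.0, -0.0]
wrist_force: [0.1, -0.2, -0.7]
width: 0.0377
```

>>> drive_tool:
  rows:
    - [[0, -0.08, 0.05], [0, 0, 0]]
    - [[0, -0.08, 0.1], [0, 0, 0]]
    - [[0, -0.08, 0.1], [0, 0, 0]]

```text
clock: 17.42
eef_pos: [0.5754, 0.1661, 0.0756]
tool_rot: [0.791, 0.611, -0.0, -0.0]
wrist_force: [-0.3, -0.5, -1.0]
width: 0.0376
```

>>> drive_tool:
  rows:
    - [[0, 0, 0.05], [0, 0, 0]]
    - [[0, 0, 0.05], [0, 0, 0]]

```text
clock: 17.58
eef_pos: [0.5755, 0.166, 0.0751]
tool_rot: [0.791, 0.611, -0.0, -0.0]
wrist_force: [-0.3, 0.5, 0.9]
width: 0.0378
```

>>> drive_tool:
  rows:
    - [[0, 0, 0.05], [0, 0, 0]]
    - [[0, 0, 0.05], [0, 0, 0]]

```text
clock: 17.75
eef_pos: [0.5755, 0.166, 0.0746]
tool_rot: [0.791, 0.611, -0.0, -0.0]
wrist_force: [-0.7, -0.0, 0.3]
width: 0.0375
```

>>> drive_tool:
  rows:
    - [[0, 0, 0.05], [0, 0, 0]]
    - [[0, 0, 0.05], [0, 0, 0]]

```text
clock: 17.92
eef_pos: [0.5756, 0.166, 0.0746]
tool_rot: [0.791, 0.611, 0.0, 0.0]
wrist_force: [-0.9, 0.0, 3.3]
width: 0.0374
```

>>> drive_tool:
  rows:
    - [[0, 0, 0.05], [0, 0, 0]]
    - [[0, 0, 0.05], [0, 0, 0]]

```text
clock: 18.08
eef_pos: [0.5756, 0.166, 0.0745]
tool_rot: [0.791, 0.611, 0.0, 0.0]
wrist_force: [-2.9, -0.6, 9.1]
width: 0.0373
```

Hard contact came at the expected height of 0.0745, so the roller stands on the housing. Ease off, open, and check.

>>> drive_tool:
  rows:
    - [[0, 0, -0.08], [0, 0, 0]]
    - [[0, 0, -0.08], [0, 0, 0]]

```text
clock: 18.25
eef_pos: [0.5757, 0.1661, 0.0746]
tool_rot: [0.791, 0.611, 0.0, 0.0]
wrist_force: [-0.1, 0.2, -0.3]
width: 0.0374
```

>>> drive_tool:
  rows:
    - [[0, 0, 0], [0, 0, 0]]
    - [[0, 0, 0], [0, 0, 0]]
    - [[0, 0, 0], [0, 0, 0]]
    - [[0, 0, 0], [0, 0, 0]]
    - [[0, 0, 0], [0, 0, 0]]
    - [[0, 0, 0], [0, 0, 0]]
    - [[0, 0, 0], [0, 0, 0]]
    - [[0, 0, 0], [0, 0, 0]]
  hand: 0

```text
clock: 18.92
eef_pos: [0.5755, 0.166, 0.0744]
tool_rot: [0.791, 0.611, -0.0, -0.0]
wrist_force: [-0.3, -0.3, -0.7]
width: 0.0853
```

```bash
python3 -c "
from h import *
snap('wrist','w9')"
```

```text
(no output)
```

View pics/w9.png

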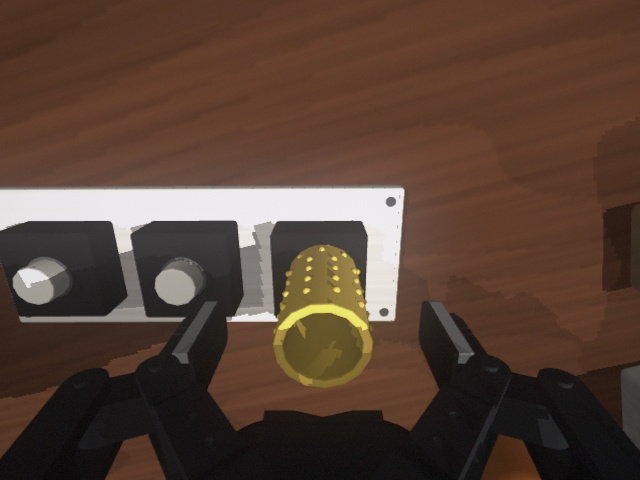

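The roller stands free at (323,345), with the pads well clear on both sides. Straight up and back.

>>> drive_tool:
  rows:
    - [[0, 0, -1], [0, 0, 0]]
    - [[0, 0, -3], [0, 0, 0]]
    - [[0, 0, -6], [0, 0, 0]]
    - [[0, 0, -10], [0, 0, 0]]
    - [[0, -3, -13], [0, 0, 0]]
    - [[0, -7, -15], [0, 0, 0]]
    - [[0, -10, -15], [0, 0, 0]]
    - [[0, -10, -15], [0, 0, 0]]

```text
clock: 19.63
eef_pos: [0.4742, 0.1925, 0.2268]
tool_rot: [0.791, 0.612, 0.0, -0.0]
wrist_force: [1.4, 0.5, -0.5]
width: 0.0854
```

>>> drive_tool:
  rows:
    - [[0, 0, 0], [0, 0, 0]]
    - [[0, 0, 0], [0, 0, 0]]
    - [[0, 0, 0], [0, 0, 0]]

```text
clock: 19.88
eef_pos: [0.4796, 0.1911, 0.2245]
tool_rot: [0.792, 0.611, 0.0, 0.0]
wrist_force: [-0.3, -0.6, 0.1]
width: 0.0855
```

```bash
python3 - <<'E'
from h import *
ims=[]
for n in('side','scene','wrist'):
    c=snap(n,n+'10'); u,v=proj(c,[.575,.165,.06]).astype(int);print(n,u,v,'axis base',proj(c,[.5752,.1653,.038]),'top',proj(c,[.5752,.1653,.1]))
    v=np.clip(v,70,410);u=np.clip(u,80,560)
    ims.append(cv2.resize(c['img'][v-70:v+70,u-65:u+65],(260,280),interpolation=cv2.INTER_CUBIC))
cv2.imwrite('pics/fin.png',np.hstack(ims)[:,:,::-1])
E
```

```text
side 292 218 axis base [292.78743842 226.56760759] top [292.18818657 202.30078816]
scene 368 275 axis base [367.49529271 282.53081631] top [369.2471148  263.48374012]
wrist 321 311 axis base [321.57578775 300.87983235] top [321.35033162 336.10296364]
```

View pics/fin.png

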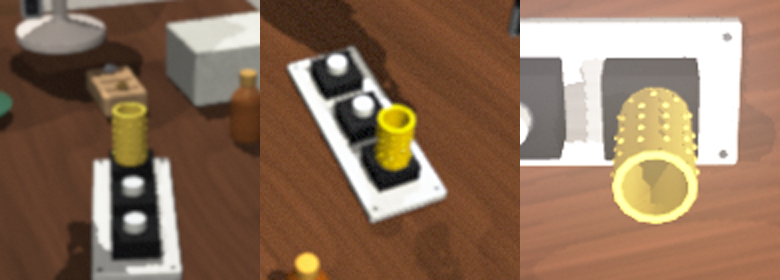

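View pics/scene10.png

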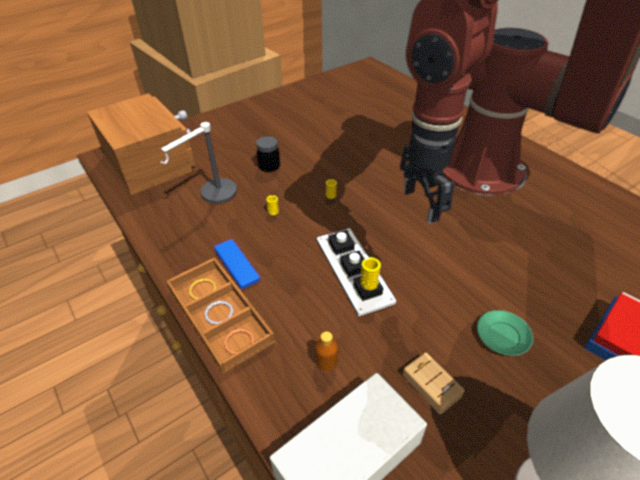

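The roller stands upright on the third housing. Its rim in the wrist view is at (323.5,334.5), against (321.4,336.1) expected, and everything else is where it was. Handing in.

```bash
python3 -c "
from rig import bot
print(bot.sign_off())"
```

```text
the job is handed in; nothing more can be done
None
```

The largest roller now stands upright over the key that snapped, released, and the job is handed in at about 20 s on the clock. No verdict was reported.

- **Keys:** I pressed all three slowly with the closed fingertips.
  - Right (strip y = -75 mm) and middle: both rose smoothly to about 5.2 N at 5 mm of travel, so I gave up on them.
  - Left (strip y = +75 mm): rose to about 6.6 N, then dropped to about 3 N near 4.5 mm. The picture afterwards showed its cap up again.
- **Force:** the highest vertical force I read on any key was about 6.6 N, with noise of roughly ±1 N.
- **Roller:** I set it on the left key's housing, where hard contact came at the height expected from the key's touch point, within 1 mm. I read up to 9.1 N while seating it on the housing, then eased off and opened.
- **Last checks:**
  - The rim sat within about 2 pixels (about 1 to 2 mm) of where it should be over the key, and looked upright in all three views.
  - The gripper was well clear.
  - The other objects looked unmoved by eye.
  - I could not see the key inside the bore at the end.
- **Disagreement:** early height estimates for the cap tops differed by 1 to 2 mm from the touch points, so I used the touch heights.

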